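Tighten the lock ring of the thimble stand with its pin key

TASK

The brass lock ring on the base of the revolving thimble stand has come loose. Take the pin key whose two prongs are as far apart as the ring's two holes, drop both prongs into the holes until the key's bar sits down on the ring, and only then turn the ring clockwise (seen from above) as far as it will go. Let go and leave the key standing in the ring; leave the narrower key in its rack.

Things in the scene. Friction and masses are not known exactly. Their poses are not given: they have to be found in the camera images.
- key_mid (a point): Grip centre of the loose wide pin key (0.2 kg), upright in a fixed beech rack 34 mm high; lifts straight out. Steel bar 90 (x) x 22 (y) x 10 mm; wooden grip on it 44 (x) x 22 mm (y), top 66 mm over the bar's underside; two 8 mm prongs reach 17 mm below the bar at x = +-35 mm. Point is 40 mm over the bar's underside. z up. Pinch across y. Half turn about z: no difference.
- short_key_mid (a point): The same point of the narrower pin key, to be left in its rack. Same grip, height and materials, but its bar is only 52 mm long and its prongs 32 mm apart: it does not fit the ring.
- ring_mid (a point): Top centre of the brass ring, 40 mm over the table: 120 mm wide, 20 thick, on a fixed wooden base 156 mm wide. Through-holes about 22 mm square at x = +-35 mm of this frame, which turns with the ring; z up. Key seated: key_mid is 40 mm above this. Prongs have 7 mm play all round (key turns 0.2 rad before driving the ring). A rim lug at +y meets a steel post on the base at the stop.
- ring (a joint): Angle of the lock ring in rad: 0 as loose as it gets, growing as the ring turns clockwise seen from above, 0.8 at its stop. It starts between 0 and 0.2, stays where it is left and takes about 0.1 N m to turn.
Things that resemble listed ones, but are neither listed nor needed, are in the scene too. What is shaped like the part that bears key_mid but turquoise is not meant.

How it is judged (in metres and radians):
On the way:
1. both prongs of the wide key are in the ring's holes, the bar within 7 mm of the ring, before the ring is turned (below 0.4 rad) (z of key_mid in the frame of ring_mid below 0.047 m and horizontal distance between key_mid and ring_mid below 0.015 m and angle between key_mid's own z axis and vertical below 0.17 rad and value of joint ring below 0.4 rad), for 0.1 s.
At the end, for the whole second after the job is handed in: The ring is turned to within 10 degrees of its stop (joint above 0.62 rad), and the wide key stands in it, released and upright (within 10 degrees), both prongs in the holes: bar within 7 mm of the ring, key within 15 mm of the ring's centre (value of joint ring above 0.62 rad and z of key_mid in the frame of ring_mid below 0.047 m and horizontal distance between key_mid and ring_mid below 0.015 m and angle between key_mid's own z axis and vertical below 0.17 rad); the robot touches nothing.
It fails at once if the narrower key is moved by more than 30 mm (distance of short_key_mid from where it was at the start of the episode above 0.03 m).
It also fails if it takes over 42 s, if anything falls off the work surface, if the arm or the gripper's body presses on something with over 40 N, if the wrist force passes 120 N, or if a joint passes its speed limit or range.

ROBOT

A 6-joint arm with a two-finger parallel gripper is mounted at the origin on the work surface. World frame = base frame: x ahead of the robot, y to its left, z up, the work surface at z = 0. Lengths are in mm, angles in degrees, forces in N, time in s.
With the tool pointing down it reaches from about 300 to 850 mm from the base axis. Payload 4.2 kg.
Tool frame: the origin (TCP) lies on the centre line of the jaws, within the pads' length; the fingertips stand 8 mm ahead of it and the grasp point (between the pads) lies 11 mm behind it; z points along the fingers, y is the line along which they close (so a half turn about z gives the same grasp; the last joint's range is limited). The gripper opens to 91 mm and grips with 3 to 60 N. Pads are 32 mm wide; open, the fingers measure 118 mm over their backs; the gripper's body (76 mm by 178 mm) begins 60 mm behind the grasp point.
Start: joints at [67.265, 18.312, 89.639, -0, 72.044, -1.146], TCP at [211.573, 534.677, 221.976] pointing down, gripper open.
Joint ranges: [-177.97, 177.97], [-48.28, 115.42], [12.27, 149.76], [-77.06, 257.06], [2.81, 150.46], [-146.56, 146.56]. Speed limits (degrees/s): [147.25, 147.25, 180, 180, 180, 180].

INTERFACE

Orientations are given as [roll, pitch, yaw] about the fixed x, y, z axes, in that order (R = Rz(yaw) Ry(pitch) Rx(roll)).
In Python, from workcell import telemetry, eyes, ticket gives the robot as it stands. The module is installed in compiled form; this text tells all that it offers.
- The arm moves only by the shell command python3 -m crank 'ROWS' [OPENING] [FORCE]. ROWS is JSON, a list of rows, each an object of numbers: "dx", "dy", "dz": the shift along the world's x, y, z normalised to -1 to 1, where 1 is 80 cm; "yaw": the turn about the world's z normalised to -1 to 1, where 1 is 5 degrees. A call has 1 to 10 rows; each row shifts and turns the commanded pose from where the row before left it; what a row does not reach is not made up. A row lasts 1/8 s, in which the tool goes at most 62.5 mm and 10.7 degrees, less where a joint would pass 70% of its speed; a pose out of reach is approached as far as the arm can. A call with a number of a shift or a turn outside -1 to 1 is refused whole. A call with a gripper value outside its range is refused whole. OPENING is the opening, from 0 (shut) to 1 (fully open), set as the call begins (- or left out, the last holds). The fingers move at their own pace and stop on an object; FORCE is the grip in N (left out, the last holds). Time passes only in rows, so rows that do not move let the fingers close. It gives the time, the measured TCP pose, the force, the opening and the grip force at its end, in the units of the state.
- telemetry.state(): the state, without advancing time (a new reading comes with each control period).
- eyes.grab_frame(name): name is "scene" or "top"; returns the picture (384x512x3 uint8, red, green, blue); there is no depth.
- eyes.calibration(name): a dict with "camera_matrix" (3x3 intrinsics, pixels), "world_from_camera" (4x4, takes a point from camera to world coordinates). Camera axes: x right, y down, z forward; pixel columns grow to the right and rows downward; lengths in mm; the calibration is good to about 2 mm. A picture is of the moment at which its call begins. calibration takes no time and is no camera call.
- ticket.job_done(): hands the job in; it is judged then, once.
The state is a dict: "time_s": time; "qpos": joint angles; "qvel": joint speeds; "effort": joint torques, N m; "ee_pos": TCP position; "ee_rot": TCP orientation; "force": force on the tool from outside, world axes, zero at the start; "torque": the same for the moment, N m; "gripper_width": finger opening in mm; "gripper_force": force on a finger pad.
Only numpy, scipy, OpenCV 4.12 (cv2) and the standard library are available. Lean on these libraries where they do the work, as an engineer would, in place of code of your own. Each camera call takes 0.05 s, during which the arm holds its last target. There are 200 camera calls.

## Working session

There is one attempt and no reset: what is moved stays moved. The work goes in short steps, Python scripts to look and compute and a shell command to move; the robot and the scene stay as the last step left them, time stands still between calls to the robot, and variables do not carry over. Pictures are saved under pics/ and viewed, at most 10 in all, crops included, and the job is handed in when it is done.

```bash
mkdir -p pics; cat > h.py <<'E'
import numpy as np, cv2
from workcell import telemetry, eyes, ticket
def grab(n,f):
    im=eyes.grab_frame(n); cv2.imwrite(f'pics/{f}.png',im[:,:,::-1]); return im
def ray(n,u,v,z):
    c=eyes.calibration(n);K=np.array(c['camera_matrix']);T=np.array(c['world_from_camera'])
    d=T[:3,:3]@np.linalg.inv(K)@[u,v,1];o=T[:3,3];return (o+d*(z-o[2])/d[2]).round(1)
def proj(n,p):
    c=eyes.calibration(n);K=np.array(c['camera_matrix']);T=np.linalg.inv(np.array(c['world_from_camera']))
    q=K@(T[:3,:3]@np.array(p)+T[:3,3]);return (q[:2]/q[2]).round(1)
E
python3 - <<'E'
from h import *
a=grab('top','t0');b=grab('scene','s0')
cv2.imwrite('pics/both0.png',cv2.resize(np.hstack([a,b])[:,:,::-1],(800,300)))
for n in('top','scene'):print(eyes.calibration(n))
print(telemetry.state())
E
```

```text
{'camera_matrix': array([[411.10361715,   0.        , 250.92531078],
       [  0.        , 411.10361715, 196.65240824],
       [  0.        ,   0.        ,   1.        ]]), 'world_from_camera': array([[-1.63850866e-02, -9.88030075e-01,  1.53388719e-01,
         4.13892601e+02],
       [-9.98854178e-01,  2.30737432e-02,  4.19277254e-02,
        -2.09908149e+01],
       [-4.49651056e-02, -1.52525973e-01, -9.87276034e-01,
         9.34514210e+02],
       [ 0.00000000e+00,  0.00000000e+00,  0.00000000e+00,
         1.00000000e+00]])}
{'camera_matrix': array([[444.48773914,   0.        , 255.29720589],
       [  0.        , 444.48773914, 192.36064598],
       [  0.        ,   0.        ,   1.        ]]), 'world_from_camera': array([[ 8.03640440e-01,  3.61653520e-01, -4.72619059e-01,
         9.55049071e+02],
       [ 5.95003103e-01, -5.03693259e-01,  6.26310153e-01,
        -5.47671135e+02],
       [-1.15477626e-02, -7.84537974e-01, -6.19973239e-01,
         6.18011027e+02],
       [ 0.00000000e+00,  0.00000000e+00,  0.00000000e+00,
         1.00000000e+00]])}
{'time_s': 0.1, 'qpos': array([ 6.72636989e+01,  1.83468842e+01,  8.96997537e+01,  2.08074309e-04,
        7.20434187e+01, -1.14565604e+00]), 'qvel': array([ 0.03772778,  0.02314407, -0.13375775,  0.00609174,  0.0207006 ,
        0.12861915]), 'effort': array([ 1.78029692e-03, -4.13326406e+01, -2.32513368e+01,  7.30044139e-02,
        4.22083342e-02, -5.17222122e-05]), 'ee_pos': array([211.409801  , 534.25121186, 221.21302021]), 'ee_rot': array([-1.79909965e+02, -1.99840068e-03,  1.58409289e+02]), 'force': array([-0.60279506,  0.06453224, -0.31758522]), 'torque': array([ 0.05647068, -0.0180416 ,  0.00194023]), 'gripper_force': 0.0, 'gripper_width': 91.11559663473916}
```

View pics/t0.png

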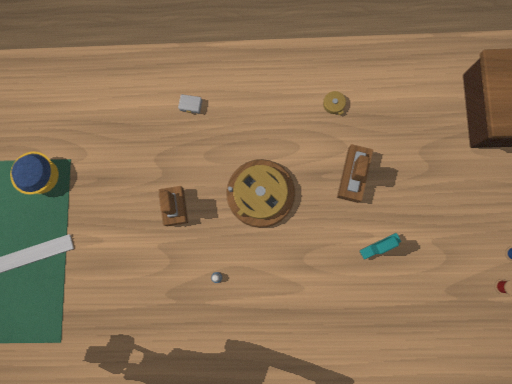

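View pics/s0.png

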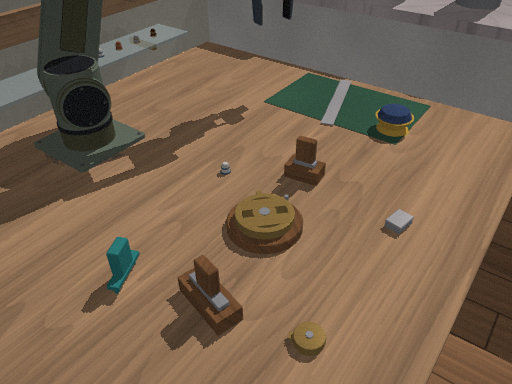

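Top view candidates: the wide key is in its long rack at (355,174). The short key is in the small rack at (172,205), and the turquoise look-alike is at (380,246). The ring is at (261,191), with dark holes at about (249,181) and (271,201). I choose the key at (355,174) and will check it in a close crop.

```bash
python3 - <<'E'
from h import *
a=cv2.imread('pics/t0.png')
c1=cv2.resize(a[135:215,320:400],(400,400),interpolation=cv2.INTER_CUBIC)
c2=cv2.resize(a[150:230,220:300],(400,400),interpolation=cv2.INTER_CUBIC)
cv2.imwrite('pics/c0.png',np.hstack([c1,c2]))
E
```

```text
(no output)
```

View pics/c0.png

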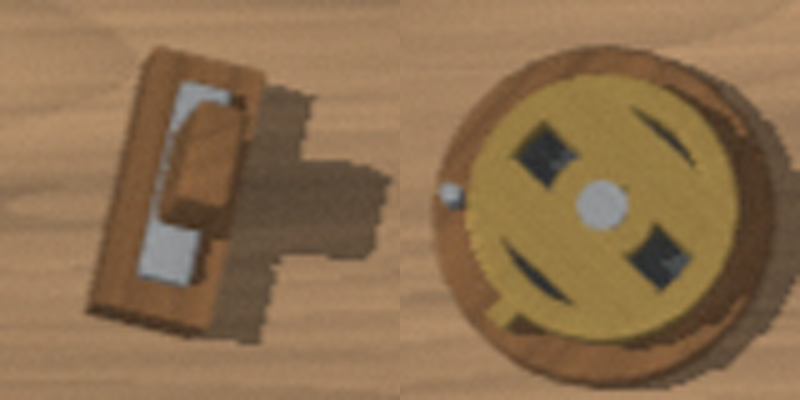

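```bash
python3 - <<'E'
from h import *
P=lambda x,y,ox,oy,z:ray('top',(x-.0)/5+ox-.4,y/5+oy-.4,z)
tl=P(178,82,320,135,44);bl=P(137,275,320,135,44);br=P(195,283,320,135,44)
print('key',tl,bl,br,np.linalg.norm(tl-bl),np.linalg.norm(bl-br),'mid',(tl+br)/2, np.degrees(np.arctan2(*(tl-bl)[1::-1])))
h1=P(146,155,220,150,40);h2=P(260,258,220,150,40);l=P(100,312,220,150,40);p=P(52,195,220,150,40)
m=(h1+h2)/2;print('ring',h1,h2,np.linalg.norm(h1-h2),m,P(201,205,220,150,40),np.degrees(np.arctan2(*(h1-h2)[1::-1])))
for q in(l,p):print(q,np.linalg.norm(q-m),np.degrees(np.arctan2(*(q-m)[1::-1])))
km=(tl+br)/2
print(proj('scene',[km[0],km[1],100]),proj('scene',[m[0],m[1],40]))
E
```

```text
key [ 648.8 -215.1   44. ] [ 562.9 -192.7   44. ] [ 558.8 -217.5   44. ] 88.7725745937336 25.136626663098625 mid [ 603.8 -216.3   44. ] -14.615443366448686
ring [589.   21.1  40. ] [541.7 -28.3  40. ] 68.39334762972197 [565.35  -3.6   40.  ] [565.9  -2.8  40. ] 46.24407680795654
[519.4  42.4  40. ] 65.01847814275573 134.9688440598881
[572.   63.1  40. ] 67.03068327266253 84.30641741036045
[204.7 264.3] [264.  211.7]
```

Both measurements agree with the known sizes: the bar reads 89 mm, the holes 68 mm apart, the lug about 65 mm from centre. The scene reprojection also lands on the key and the ring. Going above the key, at about (603,-215).

```bash
R='' ; python3 -m crank '[{"dx":0.027,"dy":-0.052,"yaw":0.2},{"dx":0.027,"dy":-0.052,"yaw":0.2},{"dx":0.027,"dy":-0.052,"yaw":0.2},{"dx":0.027,"dy":-0.052,"yaw":0.2},{"dx":0.027,"dy":-0.052,"yaw":0.2},{"dx":0.027,"dy":-0.052,"yaw":0.2},{"dx":0.027,"dy":-0.052,"yaw":0.2},{"dx":0.027,"dy":-0.052},{"dx":0.027,"dy":-0.052},{"dx":0.027,"dy":-0.052}]' 1
python3 -m crank '[{"dx":0.027,"dy":-0.052},{"dx":0.027,"dy":-0.052},{"dx":0.027,"dy":-0.052},{"dx":0.027,"dy":-0.052},{"dx":0.027,"dy":-0.052},{"dx":0.027,"dy":-0.052},{"dx":0.027,"dy":-0.052},{"dx":0.027,"dy":-0.052},{"dx":0},{"dx":0}]'
```

```text
validation failed for argument at $[0]...
validation failed for argument at $[0]...
```

```bash
python3 -m crank '[{"dx":0.027,"dy":-0.052,"dz":0,"yaw":0.2},{"dx":0.027,"dy":-0.052,"dz":0,"yaw":0.2},{"dx":0.027,"dy":-0.052,"dz":0,"yaw":0.2},{"dx":0.027,"dy":-0.052,"dz":0,"yaw":0.2},{"dx":0.027,"dy":-0.052,"dz":0,"yaw":0.2},{"dx":0.027,"dy":-0.052,"dz":0,"yaw":0.2},{"dx":0.027,"dy":-0.052,"dz":0,"yaw":0.2},{"dx":0.027,"dy":-0.052,"dz":0,"yaw":0},{"dx":0.027,"dy":-0.052,"dz":0,"yaw":0},{"dx":0.027,"dy":-0.052,"dz":0,"yaw":0}]' 1
```

```text
time_s: 1.35
ee_pos: [427.9, 117.2, 221.8]
ee_rot: [180.0, -0.0, 165.4]
force: [0.7, 0.2, 0.1]
gripper_width: 91.0
gripper_force: 0.0
```

```bash
python3 -m crank '[{"dx":0.027,"dy":-0.052,"dz":0,"yaw":0},{"dx":0.027,"dy":-0.052,"dz":0,"yaw":0},{"dx":0.027,"dy":-0.052,"dz":0,"yaw":0},{"dx":0.027,"dy":-0.052,"dz":0,"yaw":0},{"dx":0.027,"dy":-0.052,"dz":0,"yaw":0},{"dx":0.027,"dy":-0.052,"dz":0,"yaw":0},{"dx":0.027,"dy":-0.052,"dz":0,"yaw":0},{"dx":0.027,"dy":-0.052,"dz":-0.05,"yaw":0},{"dx":0,"dy":0,"dz":0,"yaw":0},{"dx":0,"dy":0,"dz":0,"yaw":0}]' 1
python3 - <<'E'
from h import *
print(telemetry.state()['ee_pos'])
b=grab('scene','s1')[200:350,130:330];cv2.imwrite('pics/c1.png',cv2.resize(b[:,:,::-1],(800,600),interpolation=cv2.INTER_CUBIC))
E
```

```text
time_s: 2.6
ee_pos: [600.0, -213.7, 181.7]
ee_rot: [180.0, -0.1, 165.4]
force: [0.1, -0.7, 0.8]
gripper_width: 91.3
gripper_force: 0.0
[ 600.0153594  -213.70044873  181.65216206]
```

View pics/c1.png

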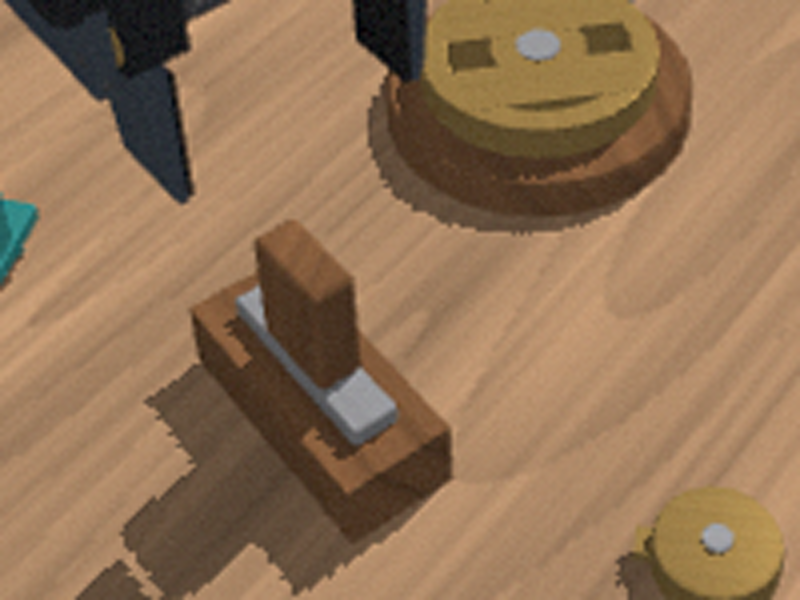

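The scene crop shows the wide key standing upright in its rack, with the top of its grip at scene pixel (206.3,265). The ring holes are at scene (247.8,213.5) and (281.8,209.5), and the open jaws are above the key. I'll use this view as a second measurement.

```bash
python3 - <<'E'
from h import *
f=lambda x,y,z:ray('scene',x/4+130-.4,y/4+200-.4,z)
print([f(*q,100) for q in((257,240),(292,222),(356,278),(320,303))],f(306,261,100))
a,b=f(471,54,40),f(607,38,40);print(a,b,(a+b)/2,f(538,45,40),np.linalg.norm(a-b),np.degrees(np.arctan2(*(b-a)[1::-1])))
E
```

```text
[array([ 583.3, -218.9,  100. ]), array([ 588. , -203.4,  100. ]), array([ 627.9, -211.1,  100. ]), array([ 624.9, -228.8,  100. ])] [ 606.4 -215.8  100. ]
[541.1 -26.2  40. ] [588.9  23.2  40. ] [565.   -1.5  40. ] [564.   -1.3  40. ] 68.74009019487823 45.94305523247104
```

```bash
python3 -m crank '[{"dx":0.0055,"dy":-0.0022,"dz":-0.03,"yaw":0},{"dx":0,"dy":0,"dz":-0.03,"yaw":0},{"dx":0,"dy":0,"dz":-0.03,"yaw":0},{"dx":0,"dy":0,"dz":-0.03,"yaw":0},{"dx":0,"dy":0,"dz":-0.028,"yaw":0},{"dx":0,"dy":0,"dz":0,"yaw":0},{"dx":0,"dy":0,"dz":0,"yaw":0}]' 1
python3 -m crank '[{"dx":0,"dy":0,"dz":0,"yaw":0},{"dx":0,"dy":0,"dz":0,"yaw":0},{"dx":0,"dy":0,"dz":0,"yaw":0},{"dx":0,"dy":0,"dz":0,"yaw":0},{"dx":0,"dy":0,"dz":0,"yaw":0},{"dx":0,"dy":0,"dz":0,"yaw":0}]' 0 30
```

```text
time_s: 3.52
ee_pos: [605.7, -215.5, 65.5]
ee_rot: [-180.0, 0.2, 165.5]
force: [0.0, 0.2, 0.7]
gripper_width: 91.5
gripper_force: 0.0
time_s: 4.28
ee_pos: [604.7, -215.9, 63.5]
ee_rot: [180.0, -0.0, 165.4]
force: [1.0, -0.2, 0.1]
gripper_width: 33.8
gripper_force: 0.0
```

```bash
python3 -m crank '[{"dx":0,"dy":0,"dz":0,"yaw":0},{"dx":0,"dy":0,"dz":0,"yaw":0},{"dx":0,"dy":0,"dz":0,"yaw":0},{"dx":0,"dy":0,"dz":0,"yaw":0}]' 0 30
```

```text
time_s: 4.78
ee_pos: [604.8, -215.7, 63.6]
ee_rot: [180.0, -0.0, 165.4]
force: [0.4, 1.5, 0.0]
gripper_width: 21.4
gripper_force: 30.0
```

```bash
python3 -m crank '[{"dx":0,"dy":0,"dz":0.02,"yaw":0},{"dx":0,"dy":0,"dz":0.03,"yaw":0},{"dx":0,"dy":0,"dz":0.03,"yaw":0},{"dx":-0.005,"dy":0.0266,"dz":0,"yaw":1},{"dx":-0.005,"dy":0.0266,"dz":0,"yaw":1},{"dx":-0.005,"dy":0.0266,"dz":0,"yaw":1},{"dx":-0.005,"dy":0.0266,"dz":0,"yaw":1},{"dx":-0.005,"dy":0.0266,"dz":0,"yaw":1},{"dx":-0.005,"dy":0.0266,"dz":0,"yaw":1},{"dx":-0.005,"dy":0.0266,"dz":0,"yaw":1}]' 0 30
python3 -m crank '[{"dx":-0.005,"dy":0.0266,"dz":0,"yaw":1},{"dx":-0.005,"dy":0.0266,"dz":0,"yaw":1},{"dx":-0.005,"dy":0.0266,"dz":0,"yaw":1},{"dx":0,"dy":0,"dz":0,"yaw":1},{"dx":0,"dy":0,"dz":0,"yaw":1},{"dx":0,"dy":0,"dz":0,"yaw":0.14},{"dx":0,"dy":0,"dz":0,"yaw":0},{"dx":0,"dy":0,"dz":0,"yaw":0},{"dx":0,"dy":0,"dz":0,"yaw":0}]' 0 30
python3 - <<'E'
from h import *
a=grab('top','t2')[140:240,210:310,::-1];b=grab('scene','s2')[140:240,215:315,::-1]
cv2.imwrite('pics/c2.png',np.hstack([cv2.resize(q,(400,400),interpolation=cv2.INTER_CUBIC) for q in(a,b)]))
E
```

```text
time_s: 6.02
ee_pos: [576.7, -66.5, 128.5]
ee_rot: [-180.0, 0.0, -159.4]
force: [0.7, -0.7, -2.1]
gripper_width: 22.0
gripper_force: 30.0
time_s: 7.15
ee_pos: [564.8, -3.2, 127.6]
ee_rot: [180.0, -0.0, -133.9]
force: [-0.9, -0.3, -2.5]
gripper_width: 22.0
gripper_force: 30.0
```

View pics/c2.png

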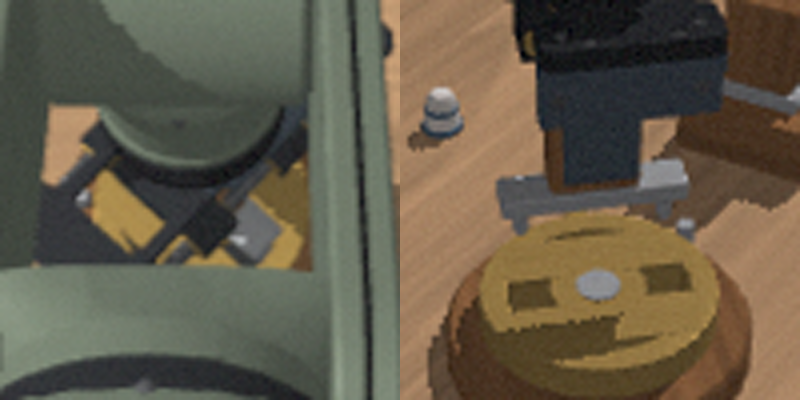

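The scene crop shows the key held level above the ring, with its bar parallel to the hole line. The prongs are at crop (519,222) and (665,208), and the holes at (531,294) and (666,279). I'll check the prongs against prediction.

```bash
python3 - <<'E'
from h import *
d=np.array([np.cos(np.radians(46.1)),np.sin(np.radians(46.1))])
for s in(-35,35):
    p=np.array([564.8,-3.2])+s*d; 
    print((proj('scene',[*p,81])-[215,140])*4+[400,0],(proj('scene',[*p,98])-[215,140])*4+[400,0])
E
```

```text
[523.6 230. ] [522.8 202. ]
[666.4 213.6] [667.2 185.6]
```

The prongs match prediction within about 1 mm, so I'm lowering the key.

```bash
python3 -m crank '[{"dx":0,"dy":0,"dz":-0.015,"yaw":0},{"dx":0,"dy":0,"dz":-0.015,"yaw":0},{"dx":0,"dy":0,"dz":-0.012,"yaw":0},{"dx":0,"dy":0,"dz":-0.01,"yaw":0},{"dx":0,"dy":0,"dz":-0.01,"yaw":0},{"dx":0,"dy":0,"dz":-0.008,"yaw":0},{"dx":0,"dy":0,"dz":0,"yaw":0},{"dx":0,"dy":0,"dz":0,"yaw":0},{"dx":0,"dy":0,"dz":0,"yaw":0},{"dx":0,"dy":0,"dz":0,"yaw":0}]' 0 30
```

```text
time_s: 8.5
ee_pos: [564.9, -3.1, 71.9]
ee_rot: [-180.0, 0.0, -133.9]
force: [-0.0, 0.3, -2.1]
gripper_width: 21.8
gripper_force: 30.0
```

```bash
python3 -m crank '[{"dx":0,"dy":0,"dz":-0.0025,"yaw":0},{"dx":0,"dy":0,"dz":0,"yaw":0},{"dx":0,"dy":0,"dz":0,"yaw":0},{"dx":0,"dy":0,"dz":0,"yaw":0}]' 0 30
python3 - <<'E'
from h import *
b=grab('scene','s3')[140:240,215:315,::-1]
cv2.imwrite('pics/c3.png',cv2.resize(b,(500,500),interpolation=cv2.INTER_CUBIC))
print(telemetry.state()['torque'])
E
```

```text
time_s: 9.0
ee_pos: [565.0, -3.1, 70.0]
ee_rot: [-180.0, 0.0, -133.9]
force: [-0.9, -0.2, 3.3]
gripper_width: 22.2
gripper_force: 30.0
[ 0.03507109  0.22362567 -0.03457421]
```

View pics/c3.png

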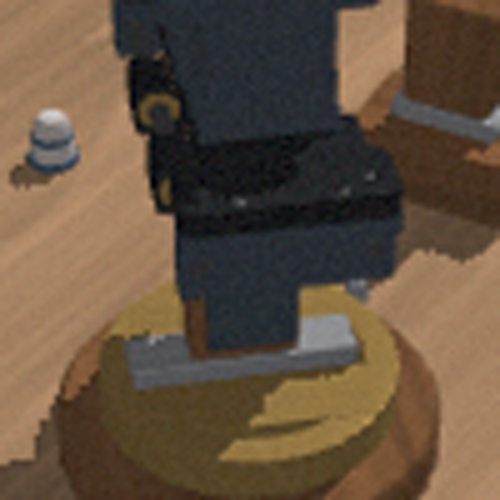

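The key is seated, with the bar flat on the ring at crop (245,355) and a light contact of about 5 N. Turning it clockwise now.

```bash
python3 -m crank '[{"dx":0,"dy":0,"dz":0,"yaw":-0.8},{"dx":0,"dy":0,"dz":0,"yaw":-0.8},{"dx":0,"dy":0,"dz":0,"yaw":-0.8},{"dx":0,"dy":0,"dz":0,"yaw":-0.8},{"dx":0,"dy":0,"dz":0,"yaw":-0.8},{"dx":0,"dy":0,"dz":0,"yaw":-0.8},{"dx":0,"dy":0,"dz":0,"yaw":-0.8},{"dx":0,"dy":0,"dz":0,"yaw":-0.8},{"dx":0,"dy":0,"dz":0,"yaw":-0.8},{"dx":0,"dy":0,"dz":0,"yaw":0}]' 0 30
python3 -c "
from h import *
print(telemetry.state()['torque'])"
python3 -m crank '[{"dx":0,"dy":0,"dz":0,"yaw":-0.6},{"dx":0,"dy":0,"dz":0,"yaw":-0.6},{"dx":0,"dy":0,"dz":0,"yaw":0}]' 0 30
python3 -c "
from h import *
print(telemetry.state()['torque'])"
```

```text
time_s: 10.3
ee_pos: [564.5, -3.1, 70.0]
ee_rot: [180.0, -0.0, -169.9]
force: [-2.4, 0.7, 5.0]
gripper_width: 21.5
gripper_force: 30.0
[ 0.07117602  0.34381085 -0.09030497]
time_s: 10.68
ee_pos: [564.4, -2.9, 70.0]
ee_rot: [180.0, -0.0, -175.9]
force: [-1.7, -0.4, 6.3]
gripper_width: 21.9
gripper_force: 30.0
[ 0.15839293  0.33838802 -0.08105804]
```

```bash
python3 -m crank '[{"dx":0,"dy":0,"dz":0,"yaw":-0.5},{"dx":0,"dy":0,"dz":0,"yaw":-0.5},{"dx":0,"dy":0,"dz":0,"yaw":0}]' 0 30
python3 -c "
from h import *
print(telemetry.state()['torque'])"
python3 -m crank '[{"dx":0,"dy":0,"dz":0,"yaw":-0.5},{"dx":0,"dy":0,"dz":0,"yaw":-0.5},{"dx":0,"dy":0,"dz":0,"yaw":0}]' 0 30
python3 - <<'E'
from h import *
print(telemetry.state()['torque'])
a=grab('top','t4')[150:230,220:300,::-1];b=grab('scene','s4')[160:240,220:300,::-1]
cv2.imwrite('pics/c4.png',np.hstack([cv2.resize(q,(400,400),interpolation=cv2.INTER_CUBIC) for q in(a,b)]))
E
```

```text
time_s: 11.05
ee_pos: [564.4, -2.8, 70.0]
ee_rot: [180.0, -0.0, 179.1]
force: [-2.0, 1.3, 5.2]
gripper_width: 21.8
gripper_force: 30.0
[ 0.21861286  0.34541798 -0.03086492]
time_s: 11.42
ee_pos: [564.3, -2.7, 70.0]
ee_rot: [180.0, -0.0, 174.1]
force: [-3.1, 0.9, 4.7]
gripper_width: 22.0
gripper_force: 30.0
[ 0.25510659  0.34514811 -0.02571325]
```

View pics/c4.png

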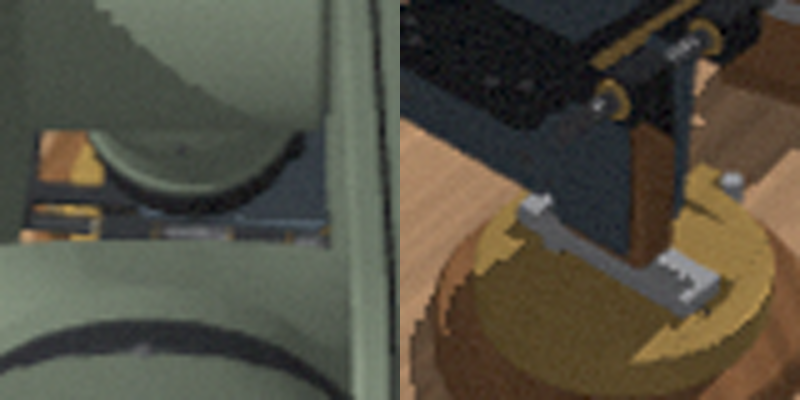

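The scene crop shows the lug at (708,170) almost at the post (732,180). I'll keep turning in small steps until the torque rises.

```bash
python3 -m crank '[{"dx":0,"dy":0,"dz":0,"yaw":-0.5},{"dx":0,"dy":0,"dz":0,"yaw":0},{"dx":0,"dy":0,"dz":0,"yaw":0}]' 0 30
python3 -c "
from h import *
print(telemetry.state()['torque'])"
python3 -m crank '[{"dx":0,"dy":0,"dz":0,"yaw":-0.5},{"dx":0,"dy":0,"dz":0,"yaw":0},{"dx":0,"dy":0,"dz":0,"yaw":0}]' 0 30
python3 -c "
from h import *
print(telemetry.state()['torque'])"
```

```text
time_s: 11.9
ee_pos: [564.5, -2.1, 70.0]
ee_rot: [179.9, -0.0, 171.6]
force: [-2.2, 3.1, 5.0]
gripper_width: 21.8
gripper_force: 30.0
[0.59813801 0.28097482 0.02531391]
time_s: 12.28
ee_pos: [564.6, -1.6, 70.0]
ee_rot: [179.9, -0.0, 169.3]
force: [-2.1, 4.9, 5.5]
gripper_width: 22.1
gripper_force: 30.2
[1.11852226 0.2621188  1.13266679]
```

The torque jumped to 1.1 N m, so the ring is at its stop. I'll ease back slightly, release and retreat upward.

```bash
python3 -m crank '[{"dx":0,"dy":0,"dz":0,"yaw":0.4},{"dx":0,"dy":0,"dz":0,"yaw":0},{"dx":0,"dy":0,"dz":0,"yaw":0}]' 0 30
python3 -m crank '[{"dx":0,"dy":0,"dz":0,"yaw":0},{"dx":0,"dy":0,"dz":0,"yaw":0},{"dx":0,"dy":0,"dz":0,"yaw":0},{"dx":0,"dy":0,"dz":0,"yaw":0},{"dx":0,"dy":0,"dz":0,"yaw":0},{"dx":0,"dy":0,"dz":0,"yaw":0},{"dx":0,"dy":0,"dz":0,"yaw":0},{"dx":0,"dy":0,"dz":0,"yaw":0}]' 1
python3 -m crank '[{"dx":0,"dy":0,"dz":0.02,"yaw":0},{"dx":0,"dy":0,"dz":0.03,"yaw":0},{"dx":0,"dy":0,"dz":0.05,"yaw":0},{"dx":0,"dy":0,"dz":0.05,"yaw":0},{"dx":-0.04,"dy":0.05,"dz":0,"yaw":0},{"dx":-0.04,"dy":0.05,"dz":0,"yaw":0},{"dx":-0.03,"dy":0.05,"dz":0,"yaw":0},{"dx":-0.03,"dy":0.05,"dz":0,"yaw":0},{"dx":-0.02,"dy":0.05,"dz":0,"yaw":0},{"dx":0,"dy":0,"dz":0,"yaw":0}]'
python3 - <<'E'
from h import *
a=grab('top','t5')[150:230,220:300,::-1];b=grab('scene','s5')[160:240,220:300,::-1]
cv2.imwrite('pics/c5.png',np.hstack([cv2.resize(q,(400,400),interpolation=cv2.INTER_CUBIC) for q in(a,b)]))
E
```

```text
time_s: 12.65
ee_pos: [564.5, -1.8, 70.0]
ee_rot: [179.9, -0.0, 171.1]
force: [-1.9, 4.0, 4.0]
gripper_width: 22.1
gripper_force: 30.0
time_s: 13.65
ee_pos: [564.8, -3.1, 69.6]
ee_rot: [180.0, 0.0, 171.1]
force: [-0.4, -0.4, -0.5]
gripper_width: 91.1
gripper_force: 0.0
time_s: 14.9
ee_pos: [436.0, 198.9, 190.8]
ee_rot: [179.9, 0.1, 171.3]
force: [-0.8, -1.3, -0.8]
gripper_width: 91.1
gripper_force: 0.0
```

View pics/c5.png

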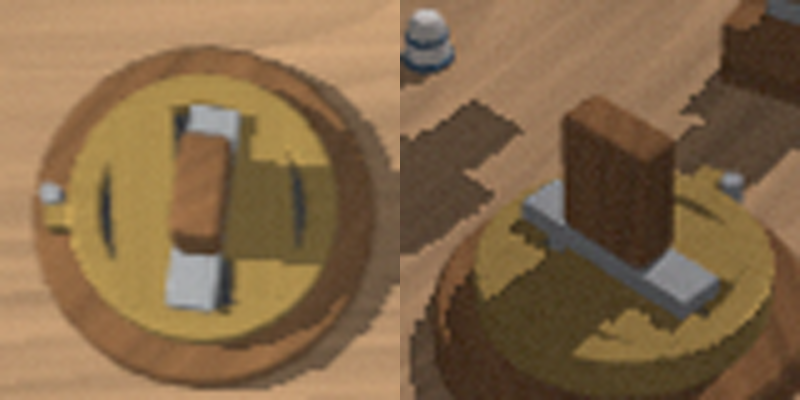

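The lug at top crop (58,215) rests against the post (50,193). The key stands upright and seated on the ring's centre, the bar running from (213,120) to (193,290), and the gripper is clear.

```bash
python3 -c "
from h import *
print(ticket.job_done())"
```

```text
the job is handed in; nothing more can be done
None
```

The wide key was seated in the ring before turning, the ring was turned clockwise to its stop, and the key was left standing in it, released and upright; the narrower key was never touched, and the job is handed in (no verdict was returned).

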